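Close and latch a press-on nail set carton

ROBOT

A 7-joint arm with a two-finger parallel gripper is mounted at the origin on the work surface. World frame = base frame: x ahead of the robot, y to its left, z up, the work surface at z = 0. Lengths are in m, angles in rad, forces in N, time in s.
With the tool pointing down it reaches from about 0.425 to 0.95 m from the base axis. Payload 4.7 kg.
Tool frame: the origin (TCP) lies on the centre line of the jaws, within the pads' length; the fingertips stand robot.nose_length ahead of it and the grasp point (between the pads) lies 8 mm behind it (robot.nose_length is the distance from the TCP to the fingertips, in m); z points along the fingers, y is the line along which they close (so a half turn about z gives the same grasp; the last joint's range is limited). The gripper opens to 85 mm and grips with 20 to 120 N. Pads are 22 mm wide; open, the fingers measure 114 mm over their backs; the gripper's body (76 mm by 85 mm) begins 54 mm behind the grasp point. The pads swing forward as they close: fully open they stand 13 mm farther back than shut.
Start: joints at [1.223, 0.469, -0.049, 1.532, 0.024, 1.141, -0.082], TCP at [0.212, -0.641, 0.242] pointing down, gripper open.
Joint ranges: [-2.59, 2.59], [-0.33, 1.99], [-1.39, 1.29], [0.1, 2.45], [-1.04, 4.18], [0.21, 1.99], [-2.66, 2.66]. Speed limits (rad/s): [2.57, 2.57, 3.14, 3.14, 3.14, 3.14, 3.14].

INTERFACE

Orientations are given as [roll, pitch, yaw] about the fixed x, y, z axes, in that order (R = Rz(yaw) Ry(pitch) Rx(roll)).
In Python, from plant import robot gives the robot as it stands. Calls block until the motion is done:
- robot.goto(position, orientation): joint-space move of the TCP to a pose.
- robot.move_straight(position, vel=0.15, attitude=None, contact_N=None): straight line of the TCP; attitude=None keeps the orientation; vel is the mean speed in m/s. With contact_N (N) it stops when the force on the tool has changed by that much, and returns True; else False.
- robot.move_joints(angles): joint-space move.
- robot.grip(opening, strength=None): opening from 0.0 (shut) to 1.0 (fully open); strength is the grip in N (None keeps the last); returns when the fingers have stopped.
- robot.sleep(seconds).
- robot.inverse_kinematics(position, orientation): joint angles nearest the present ones, or None.
- robot.sense(): the state.
- robot.grab_frame(name): name is "side" or "top"; returns a dict with "image" (480x640x3 uint8, red, green, blue), "range_z" (480x640 float32, m along the optical axis (not along the pixel's ray), 0 where there is no reading), "fx", "fy", "cx", "cy" (pixels), "R" (3x3) and "t" (3): a world point X has camera coordinates R X + t. Camera axes: x right, y down, z forward; pixel columns grow to the right and rows downward; lengths in m; the calibration is good to about 2 mm. A picture is of the moment at which its call begins.
A pose or a line that the arm cannot do raises robot.IKError and nothing moves.
- robot.close_job(): hands the job in; it is judged then, once.
The state is a dict: "t": time; "joint_pos": joint angles; "joint_velocities": joint speeds; "effort": joint torques, N m; "tcp_pos": TCP position; "tcp_rot": TCP orientation; "wrist_force": force on the tool from outside, world axes, zero at the start; "torque": the same for the moment, N m; "opening": opening from 0.0 (shut) to 1.0 (fully open); "gripper_force": force on a finger pad.
Only numpy, scipy, OpenCV 4.12 (cv2) and the standard library are available. Lean on these libraries where they do the work, as an engineer would, in place of code of your own. Each camera call takes 0.05 s, during which the arm holds its last target. There are 200 camera calls.

TASK

Close the cardboard carton that holds the finished nail set: fold the two short end flaps in first (either one first), then fold the big tongued cover flap down flat over them, and last slide the white latch over the cover's tongue to its end stop. Do not disturb the nail stand inside or the things lying around the carton.

Things in the scene. Friction and masses are not known exactly. Their poses are not given: they have to be found in the camera images.
- case: Open-topped cardboard carton fixed to the table, 110 mm (its x) x 190 mm (its y) x 85 mm high, walls 4 mm; origin at the centre of its underside, z up; yaw within 0.35 rad. The cover is hinged on its -x (robot-side) long rim, the two end flaps on its +y and -y short rims, the slide latch is on its +x (far) long wall.
- flap_left (a joint): Angle (rad) of the end flap on the carton's +y rim: 0 folded in flat (its stop), 1.57 upright, more = leaning outward. Panel 100 mm along the rim, 59 mm from hinge to free edge, 3 mm thick. Hinge line parallel to the carton's x at y = +95 mm, z = 86.5 mm in its frame. Stiff crease: it stays where it is left; about 0.5 N at the free edge folds it.
- flap_right (a joint): The same for the end flap on the carton's -y rim: hinge line at y = -95 mm, z = 86.5 mm in the carton's frame.
- cover (a joint): Angle (rad) of the big cover flap: 0 shut flat (its stop), 1.57 upright, more = leaning outward to the robot. Panel 188 mm wide, 110 mm from hinge to free edge, 4 mm thick. Hinge line parallel to the carton's y at x = -55 mm, z = 91 mm in its frame; shut, its upper face is at z = 93 mm. It stays where it is left; about 1 N at the free edge folds it.
- latch (a joint): Travel (m) of the slide latch along the carton's +y: 0 open, 0.050 its end stop, over the cover's tongue. It stays where it is left; it takes about 2 N to slide.
- latch_top (a point): Centre of the top of the latch's upright grip: a white plastic block 16 mm (carton x) x 14 mm (carton y), standing 26 mm up from a plate 31 x 30 mm whose top is at z = 100 mm; this point is at z = 126 mm, x = 74 mm, y = -50 mm + travel in the carton's frame.
- flap_left_edge (a point): Middle of the free edge of the end flap on the carton's +y rim.
- flap_right_edge (a point): Middle of the free edge of the end flap on the carton's -y rim.
- cover_edge (a point): Middle of the cover's free edge, 110 mm from its hinge. Here the cover's tongue begins, 40 mm wide, and reaches 24 mm farther.
- stand: Clear display stand with five finished nails, 36 x 130 x 35 mm high, loose inside the carton on its 4 mm floor; origin at the centre of its underside. Leave it alone.
- gel_jar: squat glass gel jar with black lid, 42 mm diameter, 34 mm high, on the mat just beyond the carton; origin at the centre of its underside. A bystander.
- glue_jar: small black jar with white lid, 34 mm diameter, 45 mm high, on the mat just beyond the carton; origin at the centre of its underside. A bystander.
- tape: roll of tape lying flat, 60 mm diameter, 18 mm high, near the carton's robot-side left corner; origin at the centre of its underside. A bystander.
- glitter_box: clear compartment tray, 70 x 150 x 22 mm, off to the left; origin at the centre of its underside. A bystander.
- file: flat wooden nail file, 170 x 20 x 5 mm, off to the right; origin at the centre of its underside. A bystander.
- brush: slim nail-art brush, 155 mm long, 10 mm thick, lying, off to the right; origin under its middle. A bystander.
- lotion: white bottle, 52 mm diameter, 120 mm high, off to the far left; origin at the centre of its underside. A bystander.

How it is judged:
By the outcome, as a careful person would: the job done as asked, in the order asked, and still so for the second after the job is handed in, with the robot touching nothing.
It also fails if it takes over 58 s, if anything falls off the work surface, if the arm or the gripper's body presses on something with over 40 N, if the wrist force passes 120 N, or if a joint passes its speed limit or range.

## Working session

There is one attempt and no reset: what is moved stays moved. The work goes in short steps, each a Python script; the robot and the scene stay as the last script left them, time stands still between calls to the robot, and variables do not carry over. Pictures are saved under pics/ and viewed, at most 10 in all, crops included, and the job is handed in when it is done.

```bash
mkdir -p pics; ls
python3 - <<'E'
from plant import robot
import cv2,numpy as np
print(robot.nose_length, robot.sense())
for n in("top","side"):
    f=robot.grab_frame(n); cv2.imwrite(f"pics/{n}0.png",f["image"][...,::-1]); np.savez(f"{n}0.npz",**f)
    print(n,f["fx"],f["cx"],f["cy"],(-f["R"].T@f["t"]).round(3),f["R"].round(2).tolist(),(f["range_z"]>0).mean())
E
```

```text
pics
0.011 {'t': 0.0, 'joint_pos': array([ 1.22312706,  0.4694804 , -0.0485859 ,  1.5336812 ,  0.02407438,
        1.14100305, -0.08230465]), 'joint_velocities': array([ 1.63036176e-03,  6.25696023e-05, -2.26459712e-04, -6.60833273e-04,
       -8.26618920e-04,  1.89772124e-03,  8.36480774e-04]), 'effort': array([ 9.68585596e-05, -5.10304713e+01, -4.72136261e-02, -2.37708378e+01,
        1.05901470e-02,  7.47796381e-03,  2.38937599e-05]), 'tcp_pos': array([ 0.2113809 , -0.64045985,  0.24124049]), 'tcp_rot': array([-3.13960584e+00,  5.35586935e-05,  3.18777248e-01]), 'wrist_force': array([-0.12154616,  0.22319197, -0.29972581]), 'torque': array([-0.00511394,  0.00800534,  0.01928922]), 'gripper_force': 0.0, 'opening': 0.9986700394579144}
top 587.9164264626409 326.8142717263481 252.17340470965473 [0.463 0.018 1.632] [[0.0, -1.0, 0.01], [-1.0, -0.0, -0.07], [0.07, -0.01, -1.0]] 0.99611328125
side 575.9994522894976 311.07329245665187 238.22681059597605 [ 0.14  -0.858  0.819] [[0.88, -0.48, 0.01], [-0.28, -0.52, -0.81], [0.39, 0.71, -0.58]] 0.996015625
```

View pics/top0.png

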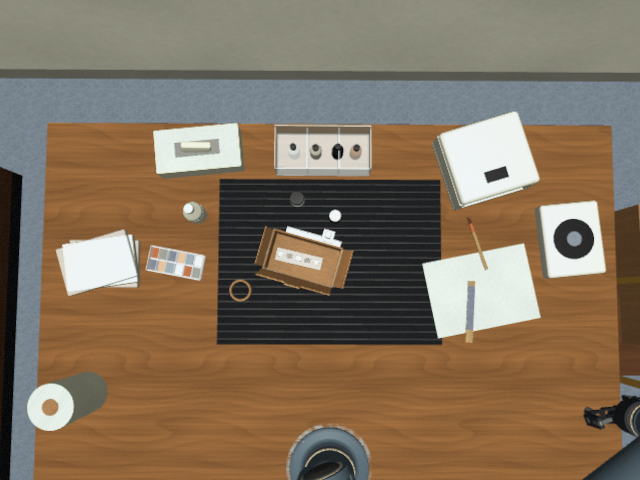

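View pics/side0.png

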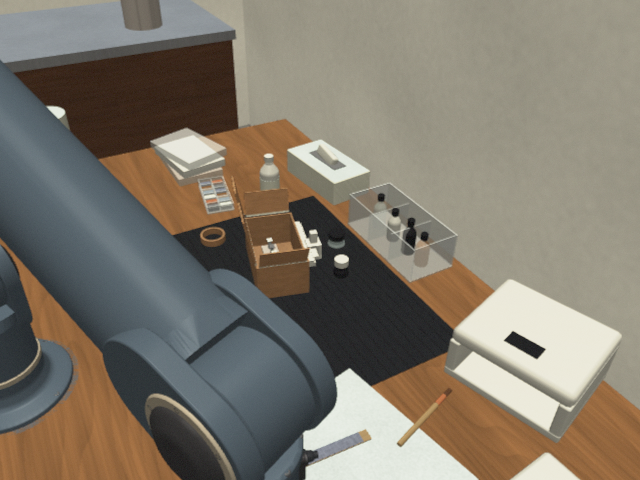

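Top: the carton centre is near (303,262), with the cover edge along its lower side, the flaps at left (264,247) and right (343,268), and the latch at (328,236). The side view shows both flaps and the cover roughly upright. Next I build a point cloud from both views.

```bash
cat > vis.py <<'E'
import numpy as np,cv2
def cloud(f):
    v,u=np.mgrid[:480,:640]; z=f["range_z"].astype(float)
    c=np.stack([(u-f["cx"])/f["fx"]*z,(v-f["cy"])/f["fy"]*z,z],-1)
    return (c-f["t"])@f["R"]      # HxWx3 world
def ray(f,u,v,h):
    d=np.array([(u-f["cx"])/f["fx"],(v-f["cy"])/f["fy"],1])@f["R"]; o=-f["R"].T@f["t"]
    return o+d*(h-o[2])/d[2]
E
python3 - <<'E'
from vis import *
ims=[]
for n,(x0,y0,w,h) in(("top",(225,180,140,130)),("side",(220,170,140,130))):
    f=np.load(n+"0.npz"); P=cloud(f); im=f["image"][y0:y0+h,x0:x0+w,::-1]
    ims.append(cv2.resize(im,None,fx=2.8,fy=2.8,interpolation=cv2.INTER_CUBIC))
    hz=np.clip(P[y0:y0+h,x0:x0+w,2]/0.2*255,0,255).astype(np.uint8)
    ims.append(cv2.resize(cv2.applyColorMap(hz,cv2.COLORMAP_JET),None,fx=2.8,fy=2.8,interpolation=cv2.INTER_NEAREST))
    print(n,[P[b,a].round(3) for a,b in (((315,290),(297,199),(335,215),(327,236)) if n=="top" else ((341,261),(336,239),(268,203)))])
cv2.imwrite("pics/c0.png",np.vstack([np.hstack(ims[:2]),np.hstack(ims[2:])])[:, :800])
E
```

```text
top [array([0.478, 0.037, 0.194]), array([0.727, 0.09 , 0.038]), array([ 0.683, -0.014,  0.047]), array([0.617, 0.008, 0.131])]
side [array([ 0.672, -0.025,  0.049]), array([0.722, 0.078, 0.026]), array([0.592, 0.169, 0.113])]
```

View pics/c0.png

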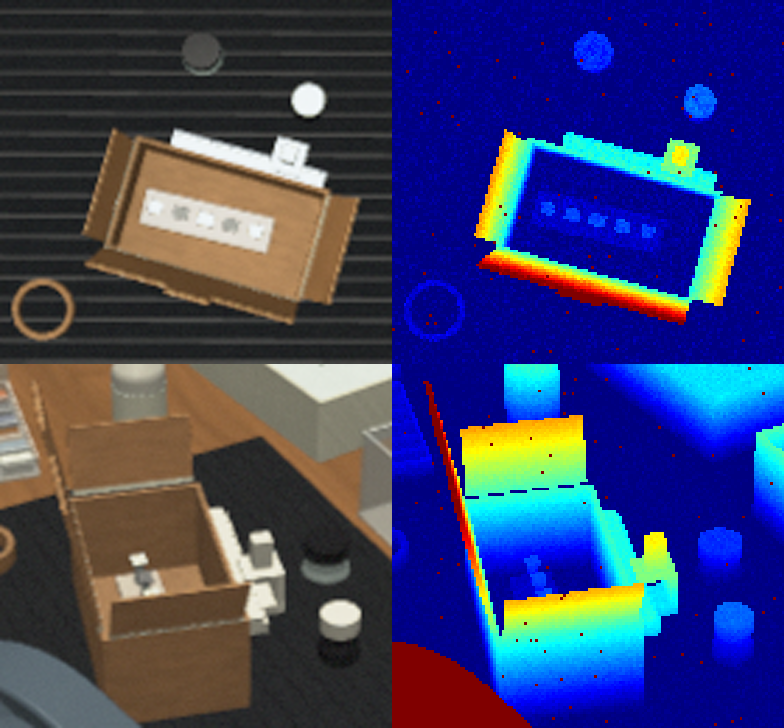

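```bash
cat >> vis.py <<'E'
def carton(f):
    P=cloud(f); z=cv2.medianBlur(P[...,2].astype(np.float32),3)
    o=P[...,:2]
    n,l,s,c=cv2.connectedComponentsWithStats(((z<.082)).astype(np.uint8))
    return l,s,c,z,P
def plane(Q):
    for _ in range(5):
        m=np.median(Q,0) if _==0 else Q.mean(0); n=np.linalg.svd(Q-m)[2][2] if len(Q)<5000 else None
        d=abs((Q-m)@n); Q=Q[d<max(.003,2*d.std())]
    return m,n,len(Q)
def tocase(P,c,yaw):
    d=P-np.array([c[0],c[1],0]); C,S=np.cos(yaw),np.sin(yaw)
    return np.stack([C*d[...,0]+S*d[...,1],-S*d[...,0]+C*d[...,1],d[...,2]],-1)
E
python3 - <<'E'
from vis import *
f=np.load("top0.npz"); l,s,c,z,P=carton(f)
k=l[262,290]; print("hole",s[k])
m=(l==k).astype(np.uint8)
if s[k][2]<200:
    co=max(cv2.findContours(cv2.resize(m,None,fx=4,fy=4,interpolation=cv2.INTER_NEAREST),0,1)[0],key=len)[:,0]/4.-.375
    W=np.array([ray(f,a,b,.085)[:2] for a,b in co]).astype(np.float32)*1000
    print(cv2.minAreaRect(W))
    r=cv2.minAreaRect(W); ang=np.deg2rad(r[2]); w=r[1]
    yaw=ang if w[0]<w[1] else ang-np.pi/2
    cc=np.array(r[0])/1000
    Q=tocase(P,cc,yaw); print(cc,yaw)
    x,y,zz=Q[...,0],Q[...,1],Q[...,2]
    T=(zz>.12)&(zz<.135)&(x>.06)&(x<.09)&(abs(y)<.08); print("latch top",Q[T].mean(0),P[T].mean(0),T.sum())
    for n,mm,hx in(("cover",(x<-.056)&(zz>.1)&(zz<.24)&(x>-.13)&(abs(y)<.09),0),("L",(y>.098)&(y<.17)&(zz>.095)&(abs(x)<.05),1),("R",(y<-.098)&(y>-.17)&(zz>.095)&(abs(x)<.05),1)):
        mm&=zz<.24
        p,nn,N=plane(Q[mm]); print(n,p.round(4),nn.round(3),N,"extent",np.percentile(Q[mm],[2,98],0).round(3).tolist())
for n,(a,b,h) in dict(gel=(297,199,.034),glue=(335,215,.045)).items(): print(n,ray(f,a,b,h).round(3))
E
```

```text
hole [     0      0    640    480 291228]
gel [0.728 0.09  0.034]
glue [ 0.683 -0.014  0.045]
```

Run:
```python
from vis import *
f=np.load("top0.npz"); P=cloud(f); z=P[...,2]
m=((z<.079)).astype(np.uint8)
m=cv2.morphologyEx(m,cv2.MORPH_CLOSE,np.ones((2,2),np.uint8)) if 0 else m
e=cv2.erode(m,np.ones((3,3),np.uint8)); n,l,s,c=cv2.connectedComponentsWithStats(e,connectivity=4)
k=l[264,288] or l[270,310]; print("hole",s[k])
m=cv2.dilate((l==k).astype(np.uint8),np.ones((3,3),np.uint8))&m
m=cv2.morphologyEx(m,cv2.MORPH_CLOSE,np.ones((3,3),np.uint8))
co=max(cv2.findContours(cv2.resize(m,None,fx=4,fy=4,interpolation=cv2.INTER_NEAREST),0,1)[0],key=len)[:,0]/4.-.375
W=np.array([ray(f,a,b,.085)[:2] for a,b in co]).astype(np.float32)*1000
r=cv2.minAreaRect(W); print(r); w=r[1]; ang=np.deg2rad(r[2])
yaw=ang if w[0]<w[1] else ang-np.pi/2
cc=np.array(r[0])/1000
for it in range(2):
    Q=tocase(P,cc,yaw); print(cc,yaw)
    x,y,zz=Q[...,0],Q[...,1],Q[...,2]
    T=(zz>.12)&(zz<.135)&(x>.06)&(x<.09)&(abs(y)<.08); print("latch top",Q[T].mean(0),P[T].mean(0),T.sum())
    for n,mm in(("cover",(x<-.056)&(zz>.1)&(zz<.24)&(x>-.13)&(abs(y)<.09)),("L",(y>.098)&(y<.17)&(zz>.095)&(abs(x)<.05)),("R",(y<-.098)&(y>-.17)&(zz>.095)&(abs(x)<.05))):
        mm=mm&(zz<.24)
        p,nn,N=plane(Q[mm]); print(n,p.round(4),nn.round(3),N,"extent",np.percentile(Q[mm],[2,98],0).round(3).tolist())
        if n=="cover" and it==0: dy=np.arctan2(nn[1],nn[0]); dy=(dy+np.pi/2)%np.pi-np.pi/2
    yaw+=dy
    T=T
```

```text
hole [ 266  233   73   52 2324]
((562.1152954101562, 73.66769409179688), (183.6951904296875, 104.69477844238281), 74.27490234375)
[0.5621153  0.07366769] -0.2744547292992059
latch top [ 0.07389051 -0.04853216  0.12583261] [0.62008703 0.00692598 0.12583261] 33
cover [-6.680e-02  1.000e-04  1.679e-01] [-0.982 -0.003 -0.189] 564 extent [[-0.078, -0.086, 0.113], [-0.057, 0.085, 0.223]]
L [-1.000e-04  1.041e-01  1.265e-01] [-0.003  0.972 -0.236] 258 extent [[-0.048, 0.098, 0.102], [0.047, 0.11, 0.148]]
R [ 0.0005 -0.1102  0.1208] [ 0.006 -0.903 -0.43 ] 335 extent [[-0.047, -0.121, 0.097], [0.048, -0.099, 0.143]]
[0.5621153  0.07366769] -0.27116123164962147
latch top [ 0.07373027 -0.04877526  0.12583261] [0.62008703 0.00692598 0.12583261] 33
cover [-0.0667 -0.0004  0.1676] [-0.982  0.    -0.189] 567 extent [[-0.078, -0.086, 0.113], [-0.056, 0.085, 0.223]]
L [-0.0003  0.104   0.1263] [-0.    -0.972  0.235] 258 extent [[-0.048, 0.098, 0.101], [0.047, 0.11, 0.148]]
R [ 0.0003 -0.1103  0.1209] [ 0.003 -0.903 -0.43 ] 334 extent [[-0.047, -0.121, 0.097], [0.048, -0.099, 0.143]]
```

The fit is consistent with the given sizes: latch_top measures z = 0.126, x = 74, y = -49 mm against the stated 126, 74 and -50. The carton centre is (0.562, 0.0735) with yaw -0.272. The joint angles are about 1.81 (left flap), 2.02 (right flap) and 1.76 (cover). I shut the gripper and move to just outside the right flap, then check clearance there.

```bash
cat > act.py <<'E'
import numpy as np
from plant import robot
C=np.array([.562,.0735]); YAW=-.272; H=.011   # H: half pad width
c,s=np.cos(YAW),np.sin(YAW)
def W(x,y,z):                                  # fingertip in carton frame -> TCP in world
    return [C[0]+c*x-s*y, C[1]+s*x+c*y, z+robot.nose_length]
def ori(yaw): return [np.pi,0,yaw]
def best(p,yaw):                               # gripper half turn: take the nearer joints
    q0=robot.sense()["joint_pos"]; o=[]
    for y in(yaw,yaw+np.pi,yaw-np.pi):
        q=robot.inverse_kinematics(p,ori(y))
        if q is not None: o.append((np.abs(np.array(q)-q0).max(),y))
    return min(o)[1]
def hover(x,y,z,yaw): p=W(x,y,z); robot.goto(p,ori(best(p,yaw)))
def line(x,y,z,vel=.15,N=None): return robot.move_straight(W(x,y,z),vel=vel,contact_N=N)
def stat(m=""):
    S=robot.sense(); print(m,"t",round(S["t"],2),"tcp",S["tcp_pos"].round(4),"F",S["wrist_force"].round(1),"q",S["joint_pos"].round(2))
def flap(sg,x=.015,r=.042):                    # sg=+1 left, -1 right
    for th in(1.57,1.3,1.0,.7,.4,.15):
        line(x,sg*(.095-r*np.cos(th)+.0015*np.sin(th)+H),.0865+r*np.sin(th)+.0015*np.cos(th),.12); 
    hit=line(x,sg*(.095-r+H),.084,.04,8); stat(f"pressed {hit}")
E
python3 - <<'E'
from act import *
import cv2
robot.grip(0.0); print(robot.nose_length)
hover(.015,-.16,.24,YAW+np.pi/2); stat()
print(line(.015,-.16,.125,.2,6)); stat()
f=robot.grab_frame("side"); g=robot.grab_frame("top")
cv2.imwrite("pics/r1.png",np.hstack([cv2.resize(f["image"][60:360,120:420],(400,400)),cv2.resize(g["image"][140:340,220:420],(400,400))])[...,::-1])
E
```

```text
0.011
 t 3.16 tcp [ 0.5334 -0.0862  0.2508] F [ 0.1  0.3 -0.9] q [ 0.58  0.3  -0.61  1.82  0.19  1.08 -0.37]
False
 t 3.88 tcp [ 0.5343 -0.0848  0.1368] F [0.2 1.  0.6] q [ 0.52  0.43 -0.56  1.94  0.3   0.86 -0.47]
```

View pics/r1.png

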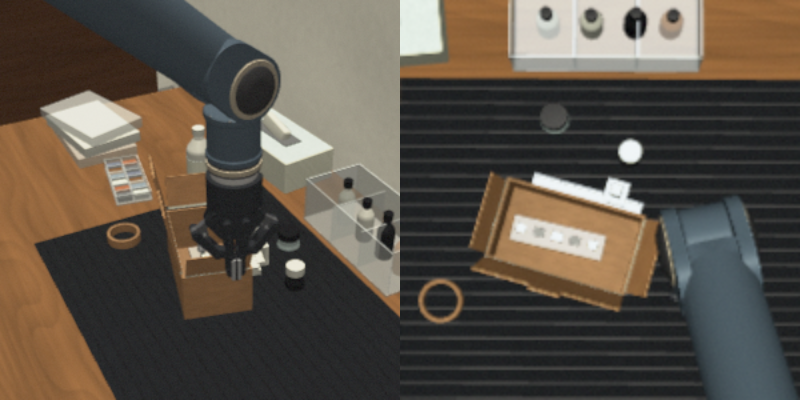

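The image shows the fingertips just outside the right flap at about (235,268) in the left panel. The forearm is well above the cover. I fold both flaps now.

Run:
```python
from act import *
import cv2
flap(-1); line(.015,-.07,.26,.3)
hover(.015,.165,.26,YAW+np.pi/2); stat()
print(line(.015,.165,.125,.2,6)); flap(1); line(.015,.07,.26,.3); stat()
f=robot.grab_frame("side"); g=robot.grab_frame("top")
cv2.imwrite("pics/r2.png",np.hstack([cv2.resize(f["image"][60:360,120:420],(400,400)),cv2.resize(g["image"][140:340,220:420],(400,400))])[...,::-1])
```

```text
pressed True t 6.12 tcp [0.56   0.0075 0.0989] F [-1.9 -1.3  8.2] q [ 0.33  0.51 -0.55  1.92  0.36  0.81 -0.69]
 t 7.78 tcp [0.621  0.2262 0.2699] F [ 0.4 -1.2  0.3] q [ 0.03  0.51 -0.66  1.51  0.32  1.24 -0.95]
False
pressed True t 10.78 tcp [0.5946 0.132  0.099 ] F [-2.2 -1.2  7.9] q [ 0.15  0.59 -0.61  1.8   0.43  0.88 -0.93]
 t 11.51 tcp [0.5947 0.1365 0.2701] F [-0.1  0.3 -0.5] q [ 0.21  0.42 -0.69  1.63  0.29  1.19 -0.81]
```

View pics/r2.png

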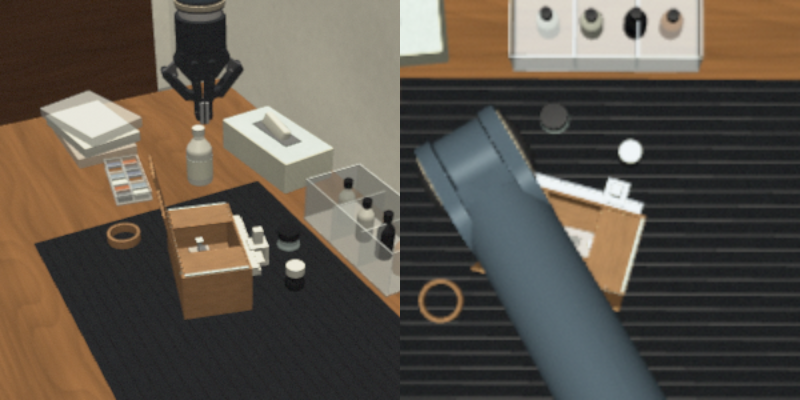

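Both flaps are flat; the fingertip height of 0.088 at contact matches their stop. Next is the cover.

Run:
```python
from act import *
import cv2
line(.015,.07,.32,.3)
hover(-.125,0,.31,YAW); stat()
print(line(-.125,0,.175,.2,6))
r=.088
for th in(1.57,1.4,1.2,1.0,.8,.6,.4,.2,.08):
    line(-.055+r*np.cos(th)-.002*np.sin(th)-H,0,.091+r*np.sin(th)+.002*np.cos(th),.12)
stat()
hit=line(-.055+r-H,0,.088,.04,8); stat(f"pressed {hit}")
line(-.055+r-H,0,.2,.3)
hover(.074,-.1,.2,YAW+np.pi/2); stat()
f=robot.grab_frame("side"); g=robot.grab_frame("top"); np.savez("side3.npz",**f)
cv2.imwrite("pics/r3.png",np.hstack([cv2.resize(f["image"][150:350,200:400],(400,400)),cv2.resize(g["image"][140:340,220:420],(400,400))])[...,::-1])
```

```text
t 13.23 tcp [0.4416 0.107  0.3203] F [0.4 0.2 0.9] q [ 0.15  0.07 -0.5   1.9   0.03  1.19 -2.2 ]
False
 t 17.01 tcp [0.5824 0.0676 0.1107] F [ 0.2 -0.5 -0. ] q [ 0.11  0.5  -0.4   1.86  0.26  0.83 -2.26]
pressed True t 17.3 tcp [0.5838 0.0679 0.104 ] F [-2.2 -0.8  9. ] q [ 0.11  0.51 -0.39  1.86  0.26  0.82 -2.26]
 t 19.24 tcp [ 0.606  -0.0423  0.2102] F [-0.5 -0.   0.6] q [ 0.53  0.49 -0.73  1.71  0.36  1.09 -0.58]
```

View pics/r3.png

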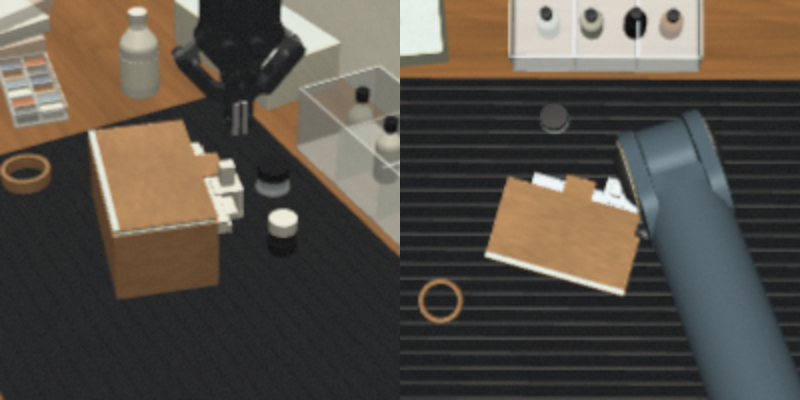

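The cover is flat with its tongue at about (580,185) in the right panel, and the latch beside it is still open. I push the latch to its stop.

Run:
```python
from act import *
from vis import cloud,tocase
import cv2
line(.074,-.09,.2,.2); print(line(.074,-.09,.108,.15,6))
hit=line(.074,-.004,.108,.05,12); stat(f"pushed {hit}")
p=robot.sense()["tcp_pos"]; print("tip carton",tocase(p,C,YAW).round(4))
line(.074,-.045,.108,.1); line(.074,-.045,.25,.3); hover(.05,-.25,.3,YAW+np.pi/2); stat()
f=robot.grab_frame("side"); g=robot.grab_frame("top")
Q=tocase(cloud(g),C,YAW); x,y,z=Q[...,0],Q[...,1],Q[...,2]
T=(z>.12)&(z<.135)&(x>.05)&(x<.1)&(abs(y)<.08); print("latch",Q[T].mean(0).round(4),T.sum())
T=(x>-.05)&(x<.05)&(abs(y)<.085)&(z<.15); print("cover z",np.median(z[T]), [np.median(z[T&(abs(x-a)<.012)]).round(4) for a in(-.035,0,.035)])
cv2.imwrite("pics/r4.png",np.hstack([cv2.resize(f["image"][150:350,200:400],(400,400)),cv2.resize(g["image"][140:340,220:420],(400,400))])[...,::-1])
```

```text
False
pushed True t 21.68 tcp [0.6283 0.0357 0.1186] F [-0.4 -0.5  0.6] q [ 0.34  0.62 -0.67  1.73  0.46  0.96 -0.78]
tip carton [ 0.074  -0.0186  0.1186]
 t 23.56 tcp [ 0.5431 -0.179   0.3102] F [ 0.3 -0.5 -0.9] q [ 0.83  0.34 -0.76  1.66  0.24  1.24 -0.24]
latch [ 0.0744 -0.0002  0.1253] 32
cover z 0.09278593348497385 [np.float64(0.0926), np.float64(0.0928), np.float64(0.0929)]
```

View pics/r4.png

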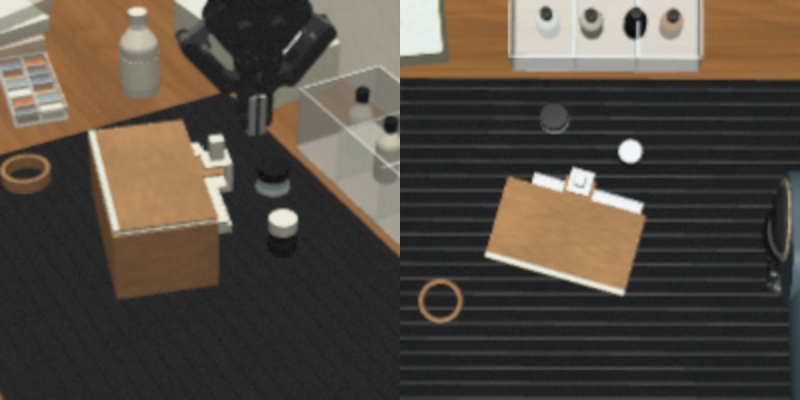

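The latch sits over the tongue at about y = 0 and the cover is level at 92.8 mm. The measured travel is about 48.6 mm, so I push once more to confirm it's on the stop.

Run:
```python
from act import *
from vis import cloud,tocase
hover(.074,-.06,.25,YAW+np.pi/2); line(.074,-.06,.108,.2)
hit=line(.074,-.006,.108,.03,20); stat(f"pushed {hit}")
print(tocase(robot.sense()["tcp_pos"],C,YAW).round(4))
line(.074,-.05,.108,.1); line(.074,-.05,.25,.3); hover(.05,-.25,.3,YAW+np.pi/2)
L=[]
for i in range(3):
    g=robot.grab_frame("top"); Q=tocase(cloud(g),C,YAW); x,y,z=Q[...,0],Q[...,1],Q[...,2]
    T=(z>.12)&(z<.135)&(x>.05)&(x<.1)&(abs(y)<.08); L.append(Q[T].mean(0)[1].round(4))
print(L); stat()
```

```text
pushed True t 26.8 tcp [0.6282 0.0357 0.1185] F [ 0.8 -0.   0.5] q [ 0.35  0.63 -0.69  1.73  0.48  0.97 -0.8 ]
[ 0.0739 -0.0186  0.1185]
[np.float64(-0.0003), np.float64(-0.0), np.float64(0.0001)]
 t 28.88 tcp [ 0.5436 -0.1783  0.3105] F [0.2 1.  0.2] q [ 0.85  0.34 -0.79  1.66  0.25  1.24 -0.26]
```

Pushing with 20 N stopped at the same place, so the latch is on its end stop. I hand the job in.

```bash
python3 -c "
from plant import robot
print(robot.close_job())"
```

```text
the job is handed in; nothing more can be done
None
```

The carton is closed and handed in at about 29 s: right flap, then left flap, then the cover flat, and last the latch pushed over the tongue to its end stop. The hand-in call returned no verdict.

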